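# Clamp a freshly glued bookend with the trigger clamp

### The job

Stand the freshly glued oak bookend on the trigger clamp's board, square between the jaws with its facing board towards the fixed jaw, and let go of it. Then pump the ratchet trigger, squeezing it towards the handle and letting it back as often as needed (do not shove the jaw itself), until the sprung foot bears on the bookend and presses it against the fixed jaw with the foot pushed in about half of its spring travel: enough to hold, and never much more, or the fresh glue joint is crushed. The program finishes while still holding the trigger squeezed like that; leave the other things on the table alone.

Things in the scene. Friction and masses are not known exactly. Their poses are not given: they have to be found in the camera images.
- clamp: Trigger clamp on a fixed plywood board; origin on the table, z up. Board x -100..100, y -155..145, top z 18 mm. Closes along -y: steel fixed jaw at the -y end (face at y -115, 60 wide, top z 75), 12 mm push rod along y at x 30, z 50; bare board between the jaws. Black handle and grey trigger point to -x in the +y half. Edge bar along y at x 75, top z 28. All below z 76.
- jaw_face (a point): Centre of the fixed jaw's working face, at (30, -115, 50) mm in the clamp's frame; axes as the clamp's, the face looks to +y.
- foot_face (a point): Centre of the pressing face of the sprung rubber foot (disc 30 mm wide, 8 thick, at z 50) at the front of the moving jaw; it faces the fixed jaw (-y of the clamp). Axes as the clamp's. Starts 66 to 84 mm from the fixed jaw's face. The jaw plate behind it, 44 x 44 mm, begins 24 mm behind the foot's face.
- jaw (a joint): Travel of the moving jaw and its rod towards the fixed jaw, m (0 fully back, up to 0.055; starts 0 to 0.018). Advanced only by the ratchet; friction of about 6 N holds it where it is left.
- foot (a joint): How far the sprung foot is pushed back into the moving jaw, m: 0 relaxed, stop at 0.014. About 1.5 N per mm. About half, 6 mm (9 N), is the right clamping pressure; beyond 10 mm the fresh glue joint counts as crushed.
- trigger (a joint): Trigger angle, rad: 0 let go (spring returns it), 0.36 fully squeezed. Ratchet with 4 mm teeth: after an idle first part, a squeeze moves the jaw 30 mm per rad: 8 mm in a full squeeze (4 to 11 for the first and under load). Let it right back to take the next teeth. Let go, only 3 to 4 mm of foot pressure stays (jaw friction). Vertical pivot at (-8.5, 62) mm in the clamp's frame.
- trigger_grip (a point): Point on the trigger's outer (-y) face, 48 mm from the pivot, z 48 mm; squeeze here, towards +y of the clamp. Moves with the trigger, about 17 mm. Bar 10 mm thick, z 32 to 64, reaching 84 mm from the pivot; yawed 0.18 rad to the clamp's x at rest, -0.18 squeezed. Takes about 4 N at rest, about 15 N at the right pressure. 35 mm free outside it.
- handle_grip (a point): Point opposite on the fixed handle's outer (+y) face, at (-56, 96, 48) mm in the clamp's frame, axes as the clamp's. Handle 18 mm thick, 32 mm tall (z 32 to 64). Over both outer faces: about 49 mm with the trigger let go, 31 mm fully squeezed.
- bookend: Workpiece, loose, about 0.16 kg: oak block 40 (x) x 40 (y) x 60 (z) mm glued to a darker facing board 60 x 12 x 85 mm on its -y side. Origin: centre of the underside (board y -26..-14, block y -14..26); z up. Starts standing on the table right of the clamp. Clamped: origin at (30, -89, 18) mm in the clamp's frame, axes parallel to it; 15 mm sideways and 0.2 rad are near enough.
- bookend_face (a point): Centre of the facing board's outer face (-y), 32 mm above the underside; it goes against the fixed jaw's face. Axes as the bookend's.
- planter: Bystander: ribbed white planter with daisies, 92 mm wide, 170 tall with the flowers, left far side. Origin: centre of underside.
- bowl: Bystander: brown bowl, 120 mm wide, 50 tall, behind the clamp. Origin: centre of underside.
- mug: Bystander: white mug, 80 mm wide, 90 tall, far right. Origin: centre of underside.
- glue: Bystander: white glue bottle, 44 mm wide, 130 tall, right of the clamp and farther away. Origin: centre of underside.
- glasses: Bystander: black reading glasses, 120 x 140 mm, 36 tall, left. Origin: under the middle of the front.
- coaster: Bystander: cork coaster, 94 mm wide, 8 thick, between robot and clamp. Origin: centre of underside.
- book: Bystander: closed book, 200 x 135 x 22 mm, far left. Origin: centre of underside.
Things that resemble listed ones, but are neither listed nor needed, are in the scene too. What is meant by the bookend is not blue, green or turquoise, and is the larger of those in its own colour.

How it is judged (in metres and radians):
On the way, in this order (a step that is already met when the one before it is completed fails the run):
1. the bookend stands upright on the clamp's board between the jaws, facing board towards the fixed jaw, let go (x of bookend in the frame of clamp between 0.015 and 0.045 m and z of bookend in the frame of clamp below 0.0225 m and angle between bookend's own z axis and vertical below 0.08 rad and angle between the y axis of bookend and the y axis of clamp, either way round below 0.2 rad and y of bookend_face in the frame of clamp between -0.12 and -0.091 m and contact force between each of the fingers, the arm and bookend below 0.3 N), for 0.2 s.
2. the foot has been pumped up to the bookend and bears on it (value of joint foot above 0.0015 m and contact force between foot and bookend above 1.5 N and contact force between each of the fingers, the arm and bookend below 0.3 N), for 0.1 s.
At the end, for the whole second after the job is handed in: Bookend upright (0.08 rad), square (0.2 rad) and centred (15 mm) on the board, untouched, facing board within 3 mm of the fixed jaw; foot pushed in 3.5 to 8.5 mm, bearing with over 3 N; the robot still holds the trigger squeezed (over 0.02 rad and 1.5 N) (x of bookend in the frame of clamp between 0.015 and 0.045 m and z of bookend in the frame of clamp below 0.0225 m and angle between bookend's own z axis and vertical below 0.08 rad and angle between the y axis of bookend and the y axis of clamp, either way round below 0.2 rad and y of bookend_face in the frame of clamp between -0.12 and -0.112 m and contact force between each of the fingers, the arm and bookend below 0.3 N and value of joint foot between 0.0035 and 0.0085 m and contact force between foot and bookend above 3 N and value of joint trigger above 0.02 rad and contact force between any of the fingers, the arm and trigger above 1.5 N); the arm keeps its last pose, push and grip.
It fails at once if the glue joint is crushed: foot pushed in more than 10 mm (value of joint foot above 0.01 m).
It fails at once if the moving jaw is shoved by the robot directly (contact force between any of the fingers, the arm and jaw above 3 N).
It fails at once if the bookend is knocked over (angle between bookend's own z axis and vertical above 0.6 rad).
It fails at once if another thing on the table is pushed more than 4 cm away (distance of any of planter, bowl, mug, glue, glasses, coaster, book from where it was at the start of the episode above 0.04 m).
It also fails if it takes over 62 s, if anything falls off the work surface, if the arm or the gripper's body presses on something with over 40 N, if the wrist force passes 120 N, or if a joint passes its speed limit or range.

### The arm

A 6-joint arm with a two-finger parallel gripper is mounted at the origin on the work surface. World frame = base frame: x ahead of the robot, y to its left, z up, the work surface at z = 0. Lengths are in mm, angles in rad, forces in N, time in s.
With the tool pointing down it reaches from about 325 to 900 mm from the base axis. Payload 6.1 kg.
Tool frame: the origin (TCP) lies at the very end of the fingers, on their centre line; the grasp point (between the pads) lies 19 mm behind it (grip_depth is the distance from the TCP to the grasp point, in mm); z points along the fingers, y is the direction in which the jaws open and shut (so a half turn about z gives the same grasp; the last joint's range is limited). The gripper opens to 87 mm and grips with 3 to 60 N. Pads are 19 mm wide; open, the fingers measure 117 mm over their backs; the gripper's body (75 mm by 190 mm) begins 51 mm behind the grasp point.
Start: joints at [-1.238, 0.22, 1.526, -0, 1.395, -0.126], TCP at [276.787, -560.361, 222.538] pointing down, gripper open.
Joint ranges: [-2.98, 2.98], [-0.91, 2.08], [0.09, 2.57], [-1.24, 4.39], [0.2, 2.65], [-2.68, 2.68]. Speed limits (rad/s): [2.57, 2.57, 3.01, 3.14, 3.14, 3.14].

### API

Orientations are given as [roll, pitch, yaw] about the fixed x, y, z axes, in that order (R = Rz(yaw) Ry(pitch) Rx(roll)).
In Python, from bench import * gives the robot as it stands. Calls block until the motion is done:
- reach(position, orientation): joint-space move of the TCP to a pose.
- servo_line(position, max_speed=150, ori=None, guard=None): straight line of the TCP; ori=None keeps the orientation; max_speed is the mean speed in mm/s. With guard (N) it stops when the force on the tool has changed by that much, and returns True; else False.
- move_joints(angles): joint-space move.
- command_gripper(opening): opening from 0.0 (shut) to 1.0 (fully open); the grip force is fixed at half the most; returns when the fingers have stopped.
- dwell(seconds).
- ik(position, orientation): joint angles nearest the present ones, or None.
- get_image(name): name is "scene" or "top" or "wrist"; returns a dict with "img" (384x512x3 uint8, blue, green, red), "depth" (384x512 float32, mm along the optical axis (not along the pixel's ray), 0 where there is no reading), "mtx" (3x3 intrinsics, pixels), "rvec" (rotation vector, rad) and "tvec" (3), from world to camera coordinates, as OpenCV has them. Camera axes: x right, y down, z forward; pixel columns grow to the right and rows downward; lengths in mm; the calibration is good to about 2 mm. A picture is of the moment at which its call begins.
A pose or a line that the arm cannot do raises MotionError and nothing moves.
- hand_in(): hands the job in, once; it reports no verdict.
Readings, each from a call of its own:
- get_time(): time.
- get_joint_positions(): joint angles.
- get_qvel(): joint speeds.
- get_tau(): joint torques, N m.
- get_tool_pos(): TCP position.
- get_orientation(): TCP orientation.
- get_wrist_force(): force on the tool from outside, world axes, zero at the start.
- get_ft_torque(): the same for the moment, N m.
- get_opening(): opening from 0.0 (shut) to 1.0 (fully open).
Only numpy, scipy, OpenCV 4.12 (cv2) and the standard library are available. Lean on these libraries where they do the work, as an engineer would, in place of code of your own. Each camera call takes 0.05 s, during which the arm holds its last target.

## Working session

There is one attempt and no reset: what is moved stays moved. The work goes in short steps, each a Python script; the robot and the scene stay as the last script left them, time stands still between calls to the robot, and variables do not carry over. Pictures are saved under pics/ and viewed, and the job is handed in when it is done.

```bash
ls; mkdir -p pics
python3 - <<'E'
from bench import *
import cv2,numpy as np
for n in ["scene","top","wrist"]:
    d=get_image(n); cv2.imwrite(f"pics/{n}0.png",d["img"]); np.savez(f"pics/{n}0.npz",**d)
    print(n,d["mtx"].tolist(),d["rvec"],d["tvec"])
print(get_time(),get_wrist_force())
E
```

```text
pics
scene [[444.84695015578154, 0.0, 256.4076889979568], [0.0, 444.84695015578154, 189.73076800167186], [0.0, 0.0, 1.0]] [ 1.268788    2.29865544 -0.92521125] [ 222.7522891  -317.30016602 1830.48580564]
top [[353.29060413481034, 0.0, 252.2838208592644], [0.0, 353.29060413481034, 198.57468962621877], [0.0, 0.0, 1.0]] [ 2.1400573  -2.13074476  0.16555409] [  56.47444686  552.67751457 1118.93770274]
wrist [[289.86237420387124, 0.0, 254.9367125784592], [0.0, 289.86237420387124, 192.27144700119604], [0.0, 0.0, 1.0]] [-2.44258398  1.51743553  0.23330357] [-623.63569969  -36.50553709  391.44780765]
0.15 [-0.57632965 -0.49128417 -0.82021551]
```

View pics/scene0.png

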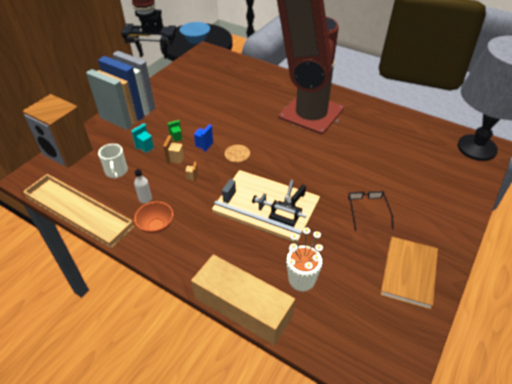

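View pics/top0.png

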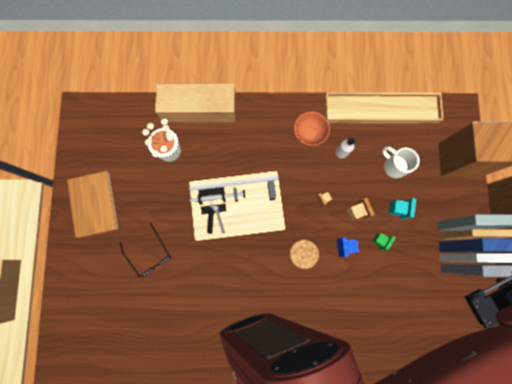

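View pics/wrist0.png

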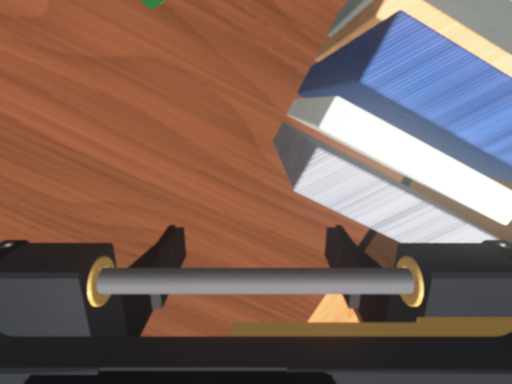

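Candidates in the top picture: large oak (362,209), small oak (325,198), blue (348,246), green (385,241) and turquoise (404,208). I'm choosing the large oak one and will check it in a close crop.

```bash
cat > h.py <<'E'
import numpy as np,cv2
def P(d,u,v,z):
    "pixel -> world on plane z"
    R=cv2.Rodrigues(d["rvec"])[0];t=np.ravel(d["tvec"])
    r=R.T@np.linalg.inv(d["mtx"])@np.array([u,v,1.]);c=-R.T@t
    return c+r*(z-c[2])/r[2]
def cloud(d):
    R=cv2.Rodrigues(d["rvec"])[0];t=np.ravel(d["tvec"])
    h,w=d["depth"].shape;u,v=np.meshgrid(np.arange(w),np.arange(h))
    Z=d["depth"].astype(float)
    p=np.stack([u,v,np.ones_like(u)],-1)@np.linalg.inv(d["mtx"]).T*Z[...,None]
    W=(p-t)@R; W[Z==0]=np.nan
    return W
def proj(d,p):
    return cv2.projectPoints(np.array(p,float).reshape(-1,3),d["rvec"],d["tvec"],d["mtx"],None)[0].reshape(-1,2)
E
python3 - <<'E'
import numpy as np,cv2
from h import *
d=np.load("pics/top0.npz")
a=d["img"][170:245,185:290];b=d["img"][185:235,310:420]
cv2.imwrite("pics/c1.png",cv2.resize(a,None,fx=7,fy=7,interpolation=2))
cv2.imwrite("pics/c2.png",cv2.resize(b,None,fx=7,fy=7,interpolation=2))
W=cloud(d)
for n,(u0,u1,v0,v1) in dict(book=(345,380,192,225),small=(315,335,188,208)).items():
    w=W[v0:v1,u0:u1].reshape(-1,3)
    for lo,hi in [(20,50),(50,70),(75,100)]:
        s=w[(w[:,2]>lo)&(w[:,2]<hi)]
        if len(s): print(n,lo,len(s),s.mean(0).round(1),s.min(0).round(1),s.max(0).round(1))
for u,v in [(237,206),(189,185),(279,172),(285,228),(195,241)]: print(P(d,u,v,18).round(1), W[v,u].round(1))
E
```

```text
book 20 48 [ 510.  -282.2   36. ] [ 488.  -316.4   20.4] [ 546.6 -261.2   48.3]
book 50 185 [ 513.2 -287.8   59.6] [ 487.7 -316.1   50.1] [ 547.4 -260.2   68.6]
book 75 89 [ 522.2 -309.1   82.9] [ 495.1 -325.8   75.1] [ 549.6 -294.9   88.3]
small 20 85 [ 556.9 -180.6   38.2] [ 533.6 -201.1   20.2] [ 576.2 -158.1   50. ]
small 50 34 [ 551.1 -169.2   56.2] [ 533.4 -180.8   51. ] [ 570.  -158.9   61.4]
[531.2 110.3  18. ] [530.9 110.1  20.4]
[602.5 274.   18. ] [606.1 277.4   0. ]
[648.8 -31.6  18. ] [653.6 -33.   -1.7]
[458.1 -50.1  18. ] [459.5 -51.7   0.5]
[413.8 247.8  18. ] [414.6 251.   -1. ]
```

View pics/c1.png

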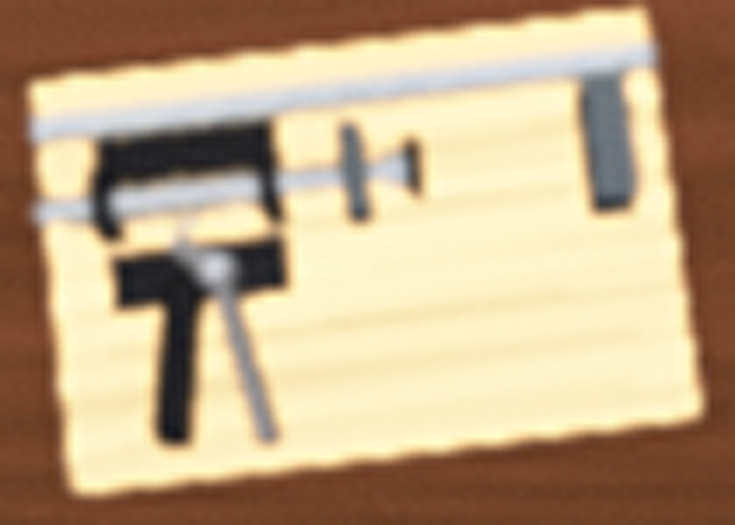

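View pics/c2.png

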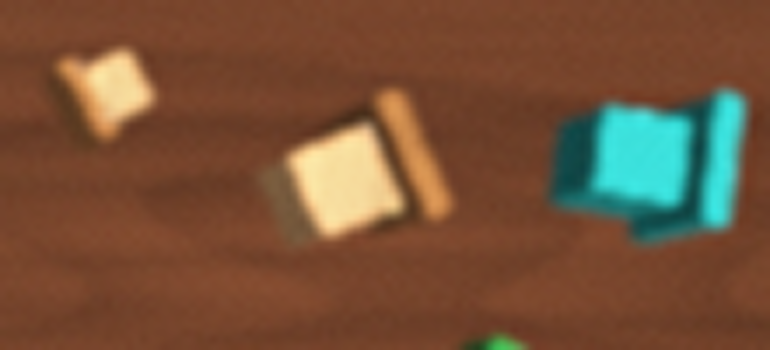

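Run:
```python
import numpy as np,cv2
from h import *
d=np.load("pics/top0.npz")
f=lambda x,y,ox,oy:((x+.5)/7-.5+ox,(y+.5)/7-.5+oy)
bl=[P(d,*f(x,y,310,185),60)for x,y in[(288,160),(374,122),(407,212),(325,240)]]
bd=[P(d,*f(x,y,310,185),85)for x,y in[(375,92),(405,88),(453,213),(427,220)]]
print(np.round(bl,1),np.mean(bl,0));print(np.round(bd,1),np.mean(bd,0))
src=np.array([(100,145),(100,-155),(-100,-155),(-100,145)],float)
dst=np.array([P(d,*f(x,y,185,170),18)[:2] for x,y in[(30,82),(648,8),(703,415),(72,495)]])
M,_=cv2.estimateAffinePartial2D(src,dst);print(dst.round(1),M,np.arctan2(M[1,0],M[0,0]),np.hypot(M[0,0],M[1,0]))
from bench import *
d1=np.mean(bl,0)-np.mean(bd,0);yaw=np.arctan2(-d1[0],d1[1]);print("yaw",yaw)
# look with the wrist cam: camera offset in the tool frame
w=np.load("pics/wrist0.npz");R=cv2.Rodrigues(w["rvec"])[0];c=-R.T@w["tvec"]
from scipy.spatial.transform import Rotation as Ro
T=Ro.from_euler("xyz",get_orientation());print(get_orientation(),"cam in tool",T.inv().apply(c-np.array(get_tool_pos())),(T.as_matrix().T@R.T).round(2))
for y in (yaw,yaw+np.pi/2,yaw-np.pi/2,yaw+np.pi): print(y,ik([520,-290,200],[np.pi,0,y]))
```

```text
[[ 522.2 -259.4   60. ]
 [ 540.1 -299.8   60. ]
 [ 498.3 -313.1   60. ]
 [ 485.2 -274.9   60. ]] [ 511.44940544 -286.78814416   60.        ]
[[ 550.  -293.1   85. ]
 [ 551.9 -306.8   85. ]
 [ 495.  -325.6   85. ]
 [ 491.8 -313.8   85. ]] [ 522.20042741 -309.84605422   85.        ]
[[615.4 274.9]
 [653.3 -25.3]
 [455.2 -50.1]
 [416.2 248.4]] [[ 9.96495593e-01 -1.28373930e-01  5.34389060e+02]
 [ 1.28373930e-01  9.96495593e-01  1.16958611e+02]] 0.12811973825721218 1.0047304777605457
yaw 0.43629462055843515
[-3.14014336e+00 -1.74432895e-04  4.58818284e-01] cam in tool [  82.0189403    -0.67223876 -162.01764496] [[ 0.   -0.95 -0.3 ]
 [ 1.   -0.    0.  ]
 [-0.   -0.3   0.95]]
0.43629462055843515 [-6.41128607e-01  1.66793200e-01  1.63101709e+00 -4.44089210e-16
  1.34378237e+00  4.93373099e-01]
2.0070909473533316 [-0.64112861  0.1667932   1.63101709  0.          1.34378237 -1.07742323]
-1.1345017062364615 [-6.41128607e-01  1.66793200e-01  1.63101709e+00 -4.44089210e-16
  1.34378237e+00  2.06416943e+00]
3.577887274148228 [-0.64112861  0.1667932   1.63101709  0.          1.34378237 -2.64821955]
```

Run:
```python
from bench import *
import cv2,numpy as np
reach([511.4,-286.8,180],[np.pi,0,2.007])
d=get_image("wrist"); cv2.imwrite("pics/w1.png",d["img"]); np.savez("pics/w1.npz",**d)
print(get_time(),get_tool_pos())
```

```text
1.5583 [ 511.05499604 -287.93520094  180.23170027]
```

View pics/w1.png

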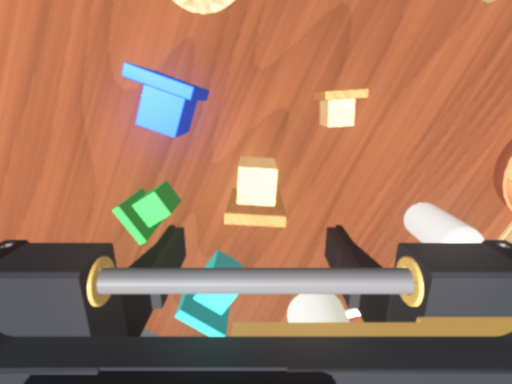

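Run:
```python
import numpy as np,cv2
from h import *
d=np.load("pics/w1.npz")
W=cloud(d)
z=W[145:232,215:295]
for lo,hi,n in[(57,63,"block"),(82,88,"board")]:
    m=(z[...,2]>lo)&(z[...,2]<hi); s=z[m][:,:2]
    r=cv2.minAreaRect(s.astype(np.float32)); vv=np.argwhere(m)+[145,215]
    print(n,len(s),r,cv2.boxPoints(r).round(1).tolist(),np.median(z[m][:,2]),vv.min(0),vv.max(0))
cv2.imwrite("pics/c3.png",cv2.resize(d["img"][145:235,205:305],None,fx=7,fy=7,interpolation=2))
```

```text
block 1575 ((511.2963562011719, -287.6784973144531), (59.236080169677734, 41.46506881713867), 22.210805892944336) [[476.0, -279.70001220703125], [491.70001220703125, -318.1000061035156], [546.5999755859375, -295.70001220703125], [530.9000244140625, -257.29998779296875]] 60.10565809395349 [166 226] [208 283]
board 756 ((521.320068359375, -311.2175598144531), (59.236812591552734, 12.378701210021973), 21.198097229003906) [[491.5, -316.20001220703125], [495.8999938964844, -327.70001220703125], [551.2000122070312, -306.29998779296875], [546.7000122070312, -294.70001220703125]] 85.03577503582557 [212 224] [227 285]
```

View pics/c3.png

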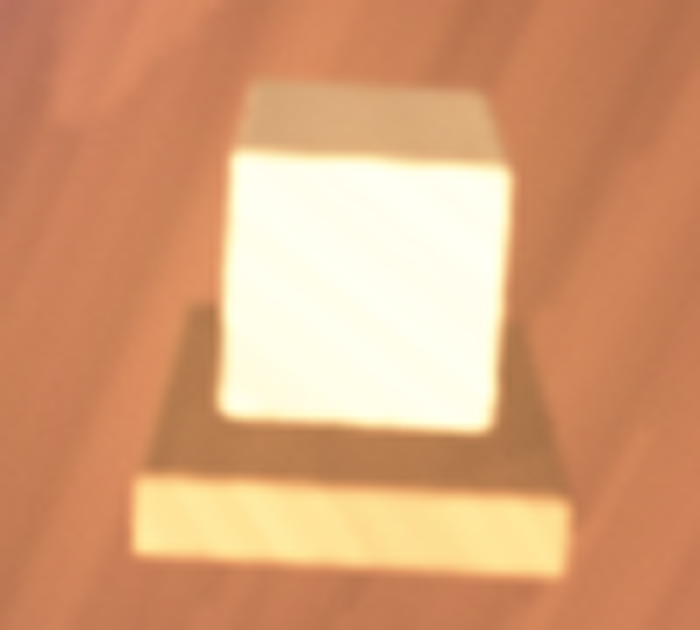

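Run:
```python
import numpy as np
from h import *
W=cloud(np.load("pics/w1.npz"))
for n,s in dict(blue=np.s_[60:140,120:212],green=np.s_[180:240,110:182],small=np.s_[85:130,315:370]).items():
    w=W[s].reshape(-1,3);m=w[:,2]>15;print(n,w[m].min(0).round(),w[m].max(0).round())
from bench import *
psi=.37+np.pi/2; o=[np.pi,0,psi]
reach([511.7,-287.2,120],o)
print(servo_line([511.7,-287.2,30],120,guard=8),get_tool_pos())
command_gripper(0.3)
print(get_opening()*87,get_wrist_force(),get_time())
```

```text
blue [ 366. -280.   15.] [ 426. -224.   88.]
green [ 388. -391.   15.] [ 469. -297.  200.]
small [ 531. -204.   15.] [ 575. -159.   59.]
False [ 512.49845704 -287.75737043   31.0637486 ]
39.75112607990876 [0.11380136 0.78942795 0.57097735] 3.65
```

```bash
cat >> h.py <<'E'
CY=0.128;CO=np.array([534.4,117.0])
def C(x,y,z=0,o=None):
    c,s=np.cos(CY),np.sin(CY);return [CO[0]+c*x-s*y,CO[1]+s*x+c*y,z]
def invC(p):
    c,s=np.cos(CY),np.sin(CY);d=np.asarray(p)[...,:2]-CO
    return np.stack([c*d[...,0]+s*d[...,1],-s*d[...,0]+c*d[...,1],np.asarray(p)[...,2]],-1)
E
python3 - <<'E'
from bench import *
from h import *
p=get_tool_pos()
servo_line([p[0],p[1],160],150)
reach(C(30,-75,180),[np.pi,0,CY+np.pi/2])
for n in["top","wrist","scene"]:
    d=get_image(n); cv2.imwrite(f"pics/{n}2.png",d["img"]); np.savez(f"pics/{n}2.npz",**d)
print(get_opening()*87,get_tool_pos(),get_wrist_force(),get_time())
# clamp details from first top view
W=invC(cloud(np.load("pics/top0.npz")))[165:250,180:295]
for lo,hi,a,b,n in[(70,80,-140,-105,"fixedjaw"),(24,32,-200,200,"bar?")]:
    m=(W[...,2]>lo)&(W[...,2]<hi)&(W[...,1]>a)&(W[...,1]<b)
    s=W[m];print(n,len(s),s.min(0).round(1),s.max(0).round(1),s.mean(0).round(1))
E
```

```text
40.03266572339517 [573.79596158  45.15831143 179.80912763] [-0.72480022 -0.25554651 -2.70017909] 6.1
fixedjaw 124 [   0.4 -137.1   70.9] [  59.8 -115.1   79.7] [  29.9 -126.    75. ]
bar? 472 [ -95.1 -154.8   24. ] [ 92.7 143.3  32. ] [49.6 19.2 28.2]
```

View pics/wrist2.png

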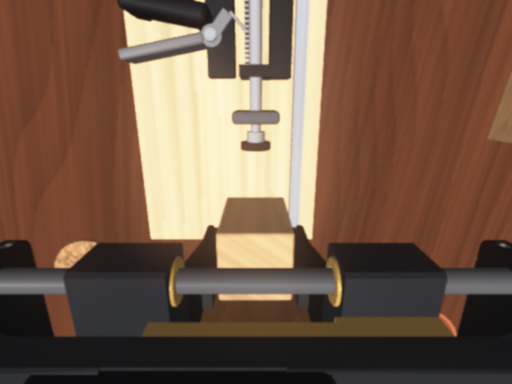

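View pics/top2.png

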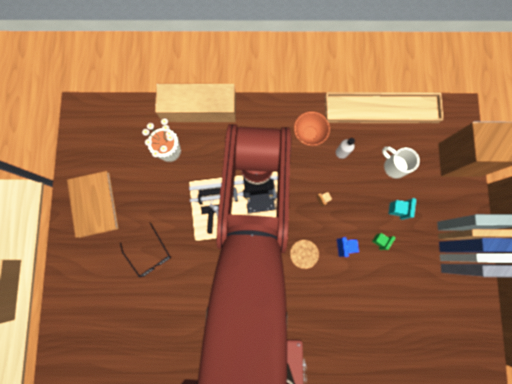

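Run:
```python
from h import *
d=np.load("pics/wrist2.npz");W=invC(cloud(d))
tcp=invC(np.array([573.8,45.16,179.8]));print("tcp",tcp)
s=W[190:300,215:300]; 
for u in(230,257,280):
    print(u,[(v,W[v,u].round(1).tolist()) for v in range(196,296,10)])
f=W[138:152,236:275].reshape(-1,3);print("foot",np.nanmin(f,0),[W[v,256].round(1).tolist() for v in range(126,154,3)])
r=W[262,205:310];print([(205+i,x.round(0).tolist()) for i,x in enumerate(r) if i%6==0])
```

```text
tcp [ 29.90724498 -76.28172978 179.8       ]
230 [(196, [-0.1, -99.3, 18.5]), (206, [13.4, -56.7, 168.5]), (216, [14.9, -55.9, 187.3]), (226, [16.0, -56.5, 200.1]), (236, [16.7, -57.8, 209.3]), (246, [16.5, -63.6, 209.0]), (256, [16.4, -68.7, 210.1]), (266, [16.2, -75.0, 209.3]), (276, [21.7, -43.6, 265.8]), (286, [21.7, -46.6, 266.5])]
257 [(196, [31.6, -99.7, 17.3]), (206, [30.5, -56.4, 169.6]), (216, [30.4, -56.7, 185.4]), (226, [30.3, -56.3, 200.6]), (236, [30.2, -57.1, 210.8]), (246, [30.3, -63.4, 209.4]), (256, [30.3, -68.0, 211.3]), (266, [30.3, -74.1, 210.8]), (276, [29.9, -44.0, 265.2]), (286, [29.9, -46.3, 266.9])]
280 [(196, [58.6, -99.3, 18.7]), (206, [45.1, -56.5, 169.2]), (216, [43.7, -56.3, 186.5]), (226, [42.5, -56.2, 200.8]), (236, [41.7, -57.3, 210.5]), (246, [41.9, -63.3, 209.6]), (256, [42.1, -69.0, 209.7]), (266, [42.2, -74.5, 210.1]), (276, [36.8, -43.2, 266.3]), (286, [36.9, -46.8, 266.2])]
foot [  7.94408061 -46.63684452  16.18762382] [[30.3, -16.1, 54.4], [30.3, -18.9, 54.4], [30.3, -21.4, 59.0], [30.3, -24.1, 59.5], [30.3, -27.2, 58.2], [30.3, -29.9, 59.2], [30.2, -32.1, 64.2], [30.2, -35.0, 63.9], [30.2, -37.8, 64.4], [30.4, -48.5, 18.7]]
[(205, [5.0, -67.0, 219.0]), (211, [8.0, -66.0, 221.0]), (217, [10.0, -73.0, 209.0]), (223, [13.0, -73.0, 208.0]), (229, [16.0, -73.0, 209.0]), (235, [19.0, -72.0, 210.0]), (241, [22.0, -72.0, 211.0]), (247, [25.0, -73.0, 210.0]), (253, [28.0, -72.0, 210.0]), (259, [31.0, -73.0, 209.0]), (265, [34.0, -72.0, 210.0]), (271, [37.0, -72.0, 211.0]), (277, [41.0, -73.0, 209.0]), (283, [44.0, -72.0, 210.0]), (289, [47.0, -72.0, 211.0]), (295, [49.0, -68.0, 217.0]), (301, [51.0, -67.0, 219.0]), (307, [54.0, -65.0, 222.0])]
```

Run:
```python
from bench import *
from h import *
servo_line(C(30,-79,75),120)
print(get_tool_pos(),invC(np.array(get_tool_pos())),get_wrist_force())
print(servo_line(C(30,-79,46),25,guard=4),invC(np.array(get_tool_pos())),get_wrist_force(),get_time())
d=get_image("wrist"); cv2.imwrite("pics/w3.png",d["img"]); np.savez("pics/w3.npz",**d)
W=invC(cloud(d))
for v in range(196,270,8): print(v,W[v,240].round(1),W[v,257].round(1),W[v,275].round(1))
```

```text
[575.06644523  42.44039658  75.95155665] [ 30.8161702  -79.14074731  75.95155665] [-0.15571679  0.26756997 -1.73918877]
True [ 29.80713107 -78.94134377  47.96773411] [1.11039714 0.18158344 5.16384531] 8.1083
196 [ 18.7 -59.2  17.4] [ 30.6 -59.1  17.8] [ 43.1 -58.8  18.6]
204 [ 19.5 -59.4  33.4] [ 30.5 -59.   34.6] [ 42.1 -59.1  34.3]
212 [ 20.2 -59.6  47.2] [ 30.4 -59.3  47.8] [ 41.2 -59.1  48.3]
220 [ 20.8 -59.1  60.6] [ 30.3 -58.8  61.2] [ 40.4 -59.2  60.5]
228 [ 21.3 -59.4  70.7] [ 30.3 -58.9  71.8] [ 39.7 -59.5  70.4]
236 [ 21.7 -60.6  77.7] [ 30.2 -60.6  77.6] [ 39.2 -59.9  79.2]
244 [ 21.7 -64.6  78.6] [ 30.2 -64.8  78.1] [ 39.3 -65.   77.9]
252 [ 21.6 -69.4  78.1] [ 30.2 -69.7  77.6] [ 39.4 -69.6  77.7]
260 [ 21.5 -74.1  77.9] [ 30.2 -74.   78. ] [ 39.4 -73.4  79.2]
268 [ 24.5 -45.6 130.9] [ 29.8 -45.6 131. ] [ 35.5 -45.7 130.8]
```

View pics/w3.png

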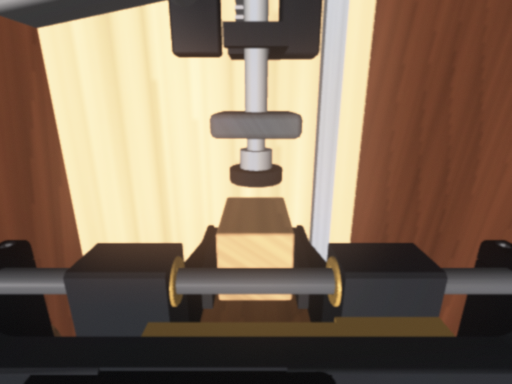

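Run:
```python
from bench import *
from h import *
command_gripper(0.68)
dwell(0.3)
print(get_opening()*87,get_wrist_force())
servo_line(C(30,-79,170),120)
for n in["wrist","scene"]:
    d=get_image(n); cv2.imwrite(f"pics/{n}4.png",d["img"]); np.savez(f"pics/{n}4.npz",**d)
W=invC(cloud(np.load("pics/wrist4.npz")))[120:290,190:320]
for lo,hi in[(75,81),(99,107)]:
    s=W[(W[...,2]>lo)&(W[...,2]<hi)&(W[...,1]<-55)&(W[...,1]>-114)]; print(len(s),s.min(0).round(1),s.max(0).round(1),cv2.minAreaRect(s[:,:2].astype(np.float32)))
print(get_time())
```

```text
59.47407911898108 [-0.82575295  0.00576078  0.39244479]
1921 [ -0.6 -99.8  75.1] [ 58.4 -59.   81. ] ((28.87152099609375, -79.41631317138672), (58.94685745239258, 40.77541732788086), 0.043837301433086395)
947 [  -1.  -110.6   99. ] [ 58.8 -98.5 105.1] ((28.869426727294922, -104.52922058105469), (59.771400451660156, 12.024129867553711), 0.1267092376947403)
10.4
```

View pics/wrist4.png

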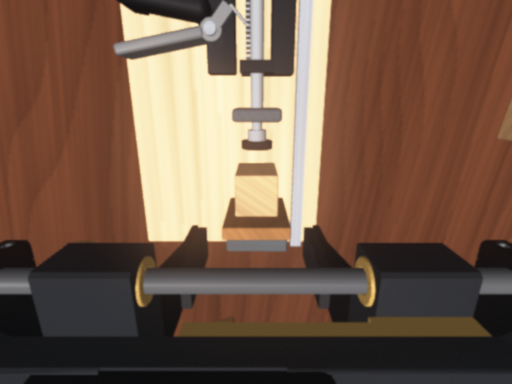

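```bash
cat >> h.py <<'E'
def pk(n):
    from bench import get_image
    d=get_image("wrist"); cv2.imwrite(f"pics/{n}.png",d["img"]); np.savez(f"pics/{n}.npz",**d); return d
def st(tag=""):
    from bench import get_tool_pos,get_wrist_force,get_time
    fw=np.array(get_wrist_force());c,s=np.cos(CY),np.sin(CY)
    f=[c*fw[0]+s*fw[1],-s*fw[0]+c*fw[1],fw[2]]
    print(tag,"tcp",invC(np.array(get_tool_pos())).round(2),"F",np.round(f,2),"t",round(get_time(),2))
E
python3 - <<'E'
from bench import *
from h import *
print(ik(C(-55,18,150),[np.pi,0,CY]))
reach(C(-55,18,150),[np.pi,0,CY])
command_gripper(0)
servo_line(C(-55,18,37),100,guard=6)
st("down")
g=servo_line(C(-55,40,37),30,guard=2.5)
print(g);st("touch")
pk("w5")
E
```

```text
[ 1.01880430e-01 -2.86832199e-02  1.93510904e+00 -4.44089210e-16
  1.23516683e+00  1.54467676e+00]
down tcp [-54.31  17.99  37.71] F [ 0.31 -0.9  -0.17] t 14.39
True
touch tcp [-55.21  35.82  36.79] F [ 0.76 -3.72  1.77] t 14.99
```

View pics/w5.png

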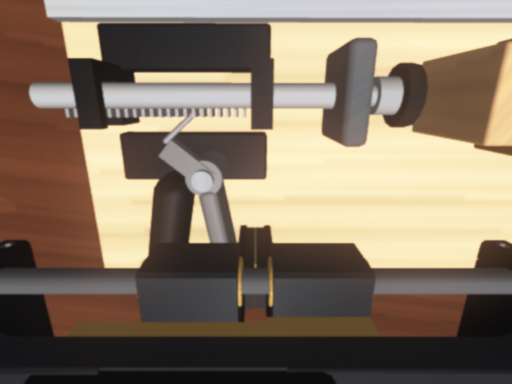

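```bash
python3 - <<'E'
from bench import *
from h import *
for i in range(2):
    g=servo_line(C(-55,52,37),45,guard=22)
    st(f"sq{i} {g}")
    d=pk(f"w6_{i}s")
    servo_line(C(-55,32,37),80); dwell(.15)
    st("back"); d=pk(f"w6_{i}")
E
python3 -c "
import cv2,numpy as np
cv2.imwrite('pics/m6.png',np.hstack([np.vstack([cv2.resize(cv2.imread(f'pics/w6_{i}{s}.png'),(400,300)) for s in('s','')]) for i in (0,1)]))"
```

```text
sq0 False tcp [-56.69  50.6   36.33] F [-4.   -9.58  3.7 ] t 15.55
back tcp [-55.03  32.39  36.98] F [ 0.39  0.87 -0.04] t 16.15
sq1 False tcp [-56.09  51.02  36.59] F [-3.63 -8.51  2.94] t 16.79
back tcp [-54.95  32.44  37.04] F [-0.79  0.61 -0.45] t 17.39
```

View pics/m6.png

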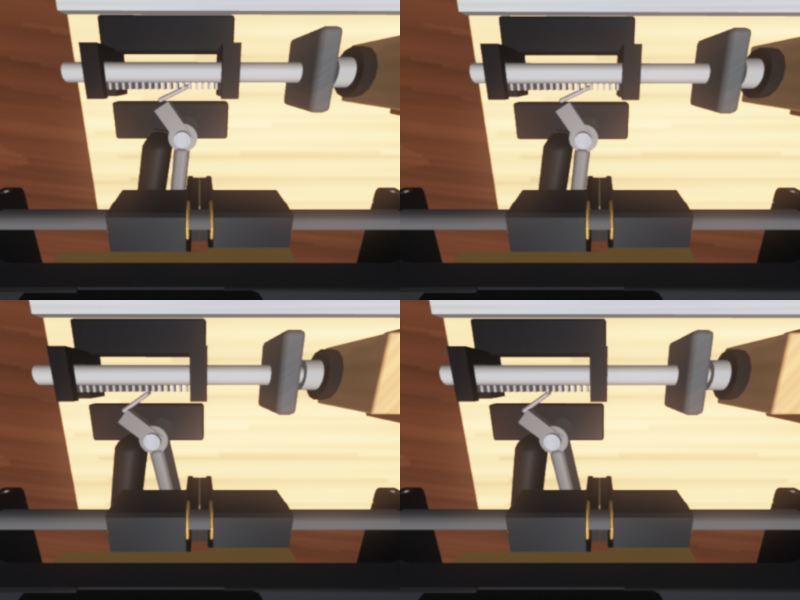

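```bash
cat >> h.py <<'E'
def meas(n):
    W=invC(cloud(np.load(f"pics/{n}.npz"))).reshape(-1,3)
    W=W[np.isfinite(W[:,0])&(abs(W[:,0]-30)<13)]
    pl=W[(W[:,2]>69.5)&(W[:,2]<75)&(W[:,1]<8)&(W[:,1]>-75)]
    ft=W[(W[:,2]>59)&(W[:,2]<67)&(abs(W[:,0]-30)<8)&(W[:,1]<8)]
    ft=ft[ft[:,1]>-60]
    bk=W[(W[:,2]>68)&(W[:,1]<-50)&(W[:,1]>-64)]
    q=lambda a:np.percentile(a,[1,5,50,95,99]).round(1) if len(a) else None
    print(n,"plate y",len(pl),q(pl[:,1]),"foot",len(ft),q(ft[:,1]),"block",len(bk),q(bk[:,1]))
E
python3 - <<'E'
from h import *
for n in["w5","w6_0s","w6_0","w6_1s","w6_1"]: meas(n)
W=invC(cloud(np.load("pics/w6_1.npz")))
print([(u,W[90,u].round(1).tolist()) for u in range(335,512,7)])
E
```

```text
w5 plate y 2443 [-59.6 -59.3  -8.4  -1.8  -1.2] foot 1664 [-59.6 -59.2 -34.7  -1.1  -0.9] block 2067 [-63.8 -63.1 -59.2 -58.1 -57.8]
w6_0s plate y 1913 [-21.6 -20.3 -14.7 -10.2  -9.7] foot 1963 [-59.7 -59.3 -42.1  -9.8  -9.5] block 57 [-59.5 -59.4 -58.7 -57.9 -57.5]
w6_0 plate y 2432 [-59.7 -59.2 -16.9 -10.5  -9.9] foot 1679 [-59.6 -59.2 -42.9  -9.8  -9.6] block 2097 [-63.9 -63.4 -59.3 -58.2 -57.8]
w6_1s plate y 1887 [-58.  -24.8 -19.  -14.5 -13.9] foot 1924 [-59.7 -59.2 -46.4 -14.  -13.7] block 74 [-59.6 -59.4 -58.8 -58.  -57.7]
w6_1 plate y 2441 [-59.6 -59.2 -21.3 -14.8 -14.2] foot 1715 [-59.6 -59.2 -47.  -14.1 -13.8] block 2094 [-63.9 -63.4 -59.3 -58.1 -57.8]
[(335, [32.1, -4.8, 55.0]), (342, [32.1, -8.1, 54.9]), (349, [32.1, -11.2, 55.3]), (356, [32.0, -14.1, 56.6]), (363, [31.7, -14.1, 65.8]), (370, [31.5, -15.3, 70.8]), (377, [31.5, -18.0, 71.3]), (384, [31.5, -20.5, 72.3]), (391, [31.5, -23.1, 72.8]), (398, [32.1, -34.6, 54.4]), (405, [32.0, -36.2, 57.8]), (412, [32.0, -38.9, 58.9]), (419, [32.0, -42.4, 58.3]), (426, [31.9, -44.0, 61.2]), (433, [31.8, -45.8, 63.5]), (440, [31.8, -48.7, 63.9]), (447, [31.8, -51.2, 64.7]), (454, [32.0, -58.5, 58.2]), (461, [31.8, -59.0, 62.3]), (468, [31.7, -59.1, 66.6]), (475, [31.5, -58.5, 71.7]), (482, [31.4, -59.2, 74.7]), (489, [31.3, -59.0, 78.7]), (496, [31.3, -62.0, 78.3]), (503, [31.3, -64.7, 78.4]), (510, [31.3, -67.4, 78.4])]
```

```bash
sed -i 's/^    bk=.*/    b=W[(W[:,2]>20)\&(W[:,1]<8)\&(W[:,1]>-20)\&(W[:,2]>58)]; print("plate back",np.percentile(b[:,1],[97,99,99.7]).round(2));&/' h.py
python3 - <<'E'
from bench import *
from h import *
meas("w6_1")
g=servo_line(C(-55,53.5,37),45,guard=22)
st(f"sq {g}"); pk("w7s");meas("w7s")
servo_line(C(-55,32,37),80); dwell(.15)
st("back"); pk("w7");meas("w7")
E
```

```text
plate back [-13.86 -13.72 -13.65]
w6_1 plate y 2441 [-59.6 -59.2 -21.3 -14.8 -14.2] foot 1715 [-59.6 -59.2 -47.  -14.1 -13.8] block 2094 [-63.9 -63.4 -59.3 -58.1 -57.8]
sq False tcp [-56.03  52.4   36.6 ] F [-2.15 -9.29  2.11] t 18.07
plate back [-18.6  -18.42 -18.31]
w7s plate y 1868 [-30.4 -29.5 -23.9 -19.5 -18.9] foot 1738 [-59.4 -59.  -49.9 -19.  -18.7] block 15 [-59.3 -59.2 -58.3 -57.6 -57.4]
back tcp [-54.98  32.49  37.02] F [-0.37 -0.53 -0.02] t 18.68
plate back [-18.79 -18.67 -18.53]
w7 plate y 2446 [-59.7 -59.2 -26.2 -19.8 -19.2] foot 1656 [-59.6 -59.1 -51.1 -19.1 -18.8] block 2099 [-63.9 -63.4 -59.3 -58.1 -57.8]
```

View pics/w7.png

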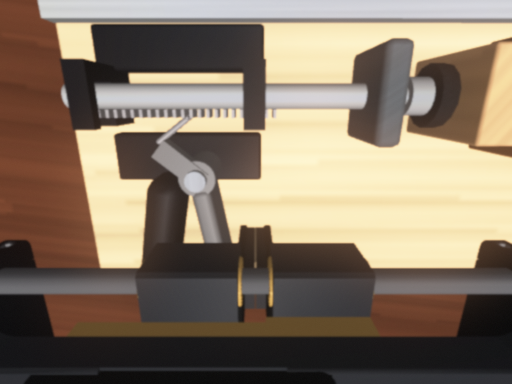

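Run:
```python
from bench import *
from h import *
g=servo_line(C(-55,54.5,37),40,guard=22)
st(f"sq {g}"); pk("w8s");meas("w8s")
servo_line(C(-55,32,37),80); dwell(.15)
st("back"); pk("w8");meas("w8")
```

```text
sq False tcp [-56.45  52.67  36.46] F [ -3.93 -11.8    3.78] t 19.45
plate back [-9.19 -9.19 -9.19]
w8s plate y 1900 [-38.2 -37.2 -31.6 -27.2 -26.6] foot 1167 [-59.5 -58.5 -54.9 -26.7 -26.4] block 0 None
back tcp [-54.96  32.47  37.04] F [ 0.07 -0.49 -0.16] t 20.08
plate back [-13.92 -13.92 -13.92]
w8 plate y 2505 [-64.4 -63.9 -34.  -27.5 -26.9] foot 1094 [-59.9 -59.4 -55.3 -26.7 -26.5] block 1135 [-64.  -63.9 -63.4 -62.7 -62.3]
```

View pics/w8.png

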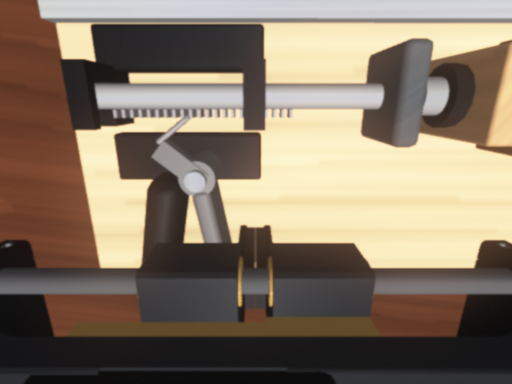

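View pics/w8s.png

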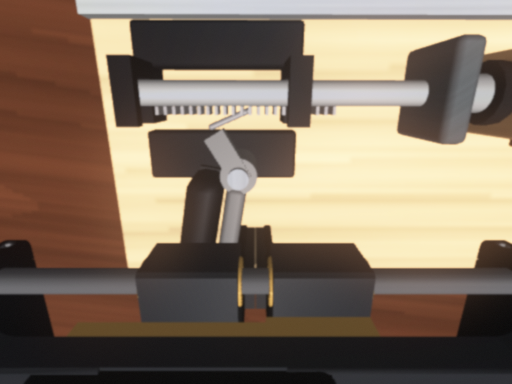

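```bash
cat >> h.py <<'E'
def pb(d):
    W=invC(cloud(d)).reshape(-1,3);W=W[np.isfinite(W[:,0])&(abs(W[:,0]-30)<20)&(W[:,1]<0)&(W[:,1]>-48)&(W[:,2]>69.5)&(W[:,2]<75)]
    return np.percentile(W[:,1],99),np.percentile(W[:,1],50)
E
python3 - <<'E'
from bench import *
from h import *
for n in["w6_1","w7s","w7","w8s","w8"]: print(n,pb(np.load(f"pics/{n}.npz")))
y=38
while y<54.6:
    g=servo_line(C(-55,y,37),20,guard=15)
    d=get_image("wrist");r=pb(d);st(f"{y} {g} plate {r[0]:.2f} {r[1]:.2f}")
    if r[0]<-31.0 or g: break
    y+= 3 if y<43 else 0.8
pk("w9")
E
```

```text
w6_1 (np.float64(-14.105589907402766), np.float64(-19.262573304118305))
w7s (np.float64(-18.854277165667927), np.float64(-23.920243936380526))
w7 (np.float64(-19.100439285352437), np.float64(-24.205115259386677))
w8s (np.float64(-26.64671254152981), np.float64(-31.53873877622338))
w8 (np.float64(-26.80647381496827), np.float64(-31.935209013585258))
38 False plate -26.79 -31.82 tcp [-55.25  37.84  36.9 ] F [-1.9  -3.49  1.83] t 20.63
41 False plate -26.74 -31.77 tcp [-55.43  40.25  36.85] F [-2.33 -6.98  0.71] t 20.98
44 False plate -27.75 -32.66 tcp [-55.89  42.79  36.75] F [-3.9  -7.9   3.22] t 21.33
44.8 False plate -27.86 -32.93 tcp [-55.95  43.36  36.75] F [-5.1  -8.81  3.61] t 21.63
45.599999999999994 False plate -28.19 -33.20 tcp [-56.09  44.03  36.7 ] F [ -5.29 -10.58   3.09] t 21.93
46.39999999999999 False plate -28.58 -33.52 tcp [-56.17  44.67  36.69] F [ -5.55 -11.15   3.49] t 22.23
47.19999999999999 False plate -28.85 -33.87 tcp [-56.21  45.32  36.67] F [ -6.54 -11.93   3.09] t 22.53
47.999999999999986 False plate -29.12 -34.18 tcp [-56.29  45.93  36.63] F [ -5.36 -12.29   4.03] t 22.83
48.79999999999998 False plate -29.58 -34.53 tcp [-56.34  46.5   36.61] F [ -5.97 -12.98   3.78] t 23.13
49.59999999999998 False plate -29.78 -34.76 tcp [-56.33  47.16  36.6 ] F [ -5.98 -14.16   3.9 ] t 23.43
50.39999999999998 False plate -30.06 -35.05 tcp [-56.36  47.74  36.58] F [ -5.6  -14.56   3.24] t 23.73
51.199999999999974 False plate -30.43 -35.45 tcp [-56.43  48.39  36.53] F [ -5.73 -16.33   3.37] t 24.03
51.99999999999997 False plate -30.87 -35.86 tcp [-56.46  49.03  36.5 ] F [ -5.69 -16.62   3.8 ] t 24.33
52.79999999999997 False plate -31.20 -36.20 tcp [-56.51  49.7   36.47] F [ -5.81 -17.9    3.76] t 24.63
```

View pics/w9.png

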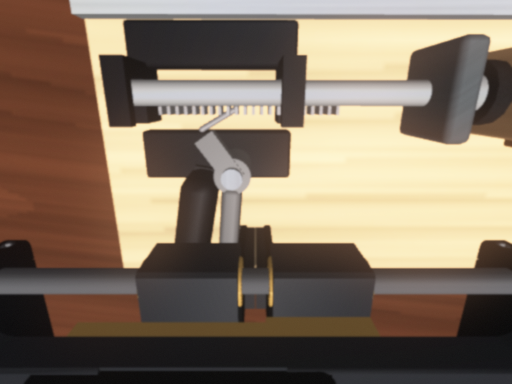

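Run:
```python
from h import *
for n in["w5","w6_0","w6_1","w7","w8","w8s","w9"]:
    d=np.load(f"pics/{n}.npz");W=invC(cloud(d)).reshape(-1,3);W=W[np.isfinite(W[:,0])]
    p=pb(d)[0]
    ft=W[(abs(W[:,0]-30)<5)&(W[:,2]>62.3)&(W[:,2]<66.5)&(W[:,1]<p-20)&(W[:,1]>p-40)]
    blk=W[(abs(W[:,0]-30)<15)&(W[:,2]>40)&(W[:,2]<75)&(W[:,1]<p-28)&(W[:,1]>-66)]
    print(n,round(p,2),"foot rel plate",len(ft),(np.percentile(ft[:,1],[2,10,50,90,98])-p).round(2) if len(ft) else None)
d=np.load("pics/w9.npz");W=invC(cloud(d))
for v in (80,95): print([(u,W[v,u].round(1).tolist()) for u in range(446,512,4)])
d=np.load("pics/w8.npz");W=invC(cloud(d))
for v in (80,95): print([(u,W[v,u].round(1).tolist()) for u in range(410,512,4)])
a=[cv2.resize(np.load(f"pics/{n}.npz")["img"][50:150,380:512],None,fx=3,fy=3,interpolation=2) for n in("w7","w8","w8s","w9")]
cv2.imwrite("pics/m9.png",np.vstack([np.hstack(a[:2]),np.hstack(a[2:])]))
```

```text
w5 -1.16 foot rel plate 478 [-37.56 -36.74 -33.25 -29.9  -29.61]
w6_0 -9.86 foot rel plate 466 [-37.79 -36.66 -33.31 -30.14 -29.52]
w6_1 -14.11 foot rel plate 486 [-37.74 -36.82 -33.26 -30.12 -29.59]
w7 -19.1 foot rel plate 608 [-39.88 -39.55 -34.39 -30.16 -29.67]
w8 -26.81 foot rel plate 594 [-37.39 -36.84 -32.74 -28.78 -28.11]
w8s -26.65 foot rel plate 293 [-33.49 -32.05 -29.73 -28.4  -27.92]
w9 -31.24 foot rel plate 447 [-31.36 -29.95 -26.75 -24.2  -23.74]
[(446, [34.4, -32.5, 64.4]), (450, [34.2, -32.2, 67.6]), (454, [34.1, -32.5, 69.7]), (458, [34.0, -32.6, 72.1]), (462, [34.0, -35.0, 71.0]), (466, [34.0, -36.7, 71.0]), (470, [33.9, -37.0, 72.9]), (474, [33.9, -38.6, 72.9]), (478, [34.0, -40.9, 71.9]), (482, [34.9, -53.6, 57.1]), (486, [34.9, -54.9, 57.8]), (490, [34.8, -55.6, 59.2]), (494, [34.6, -55.8, 61.3]), (498, [34.5, -56.3, 63.0]), (502, [34.5, -58.1, 62.9]), (506, [34.5, -59.2, 63.6]), (510, [34.5, -61.3, 63.2])]
[(446, [28.2, -31.3, 68.3]), (450, [28.2, -32.4, 69.3]), (454, [28.2, -32.8, 71.2]), (458, [28.2, -33.8, 72.2]), (462, [28.1, -34.4, 73.7]), (466, [28.2, -36.8
[... 1075 characters left out ...]
 (414, [29.6, -33.2, 72.2]), (418, [29.6, -34.8, 72.3]), (422, [29.6, -36.9, 71.5]), (426, [29.8, -45.2, 59.7]), (430, [29.8, -46.9, 60.0]), (434, [29.8, -48.9, 59.6]), (438, [29.8, -51.6, 58.2]), (442, [29.8, -53.8, 57.6]), (446, [29.8, -54.7, 59.0]), (450, [29.8, -55.5, 60.8]), (454, [29.7, -55.8, 63.0]), (458, [29.7, -56.2, 65.1]), (462, [29.7, -58.0, 65.0]), (466, [29.7, -60.5, 64.0]), (470, [29.7, -62.0, 64.4]), (474, [29.7, -63.9, 64.1]), (478, [29.7, -63.3, 67.4]), (482, [29.6, -64.4, 68.2]), (486, [29.6, -63.2, 72.1]), (490, [29.5, -63.7, 73.6]), (494, [29.5, -63.5, 75.9]), (498, [29.5, -63.6, 77.9]), (502, [29.5, -65.5, 77.4]), (506, [29.5, -67.0, 77.5]), (510, [29.4, -68.1, 78.1])]
```

View pics/m9.png

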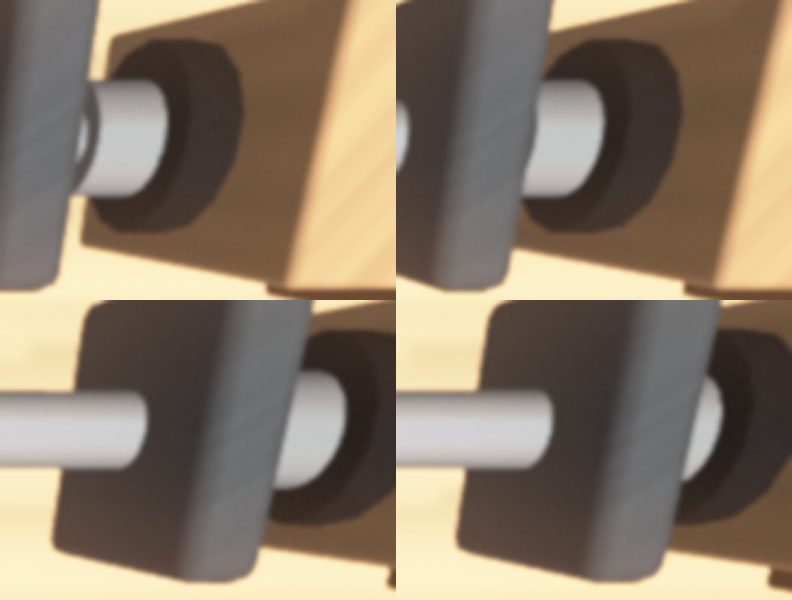

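Run:
```python
from bench import *
from h import *
st("a");dwell(1.0)
d=pk("w10");p=pb(d);st(f"b {p}")
W=invC(cloud(d)).reshape(-1,3);W=W[np.isfinite(W[:,0])]
ft=W[(abs(W[:,0]-30)<5)&(W[:,2]>62.3)&(W[:,2]<66.5)&(W[:,1]<p[0]-20)&(W[:,1]>p[0]-40)]
comp=29.6+np.percentile(ft[:,1],98)-p[0];print("comp",comp)
s=get_image("scene");cv2.imwrite("pics/s10.png",cv2.resize(s["img"][150:260,180:360],None,fx=4,fy=4,interpolation=2))
W=invC(cloud(s)).reshape(-1,3);W=W[np.isfinite(W[:,0])]
b=W[(W[:,2]>97)&(W[:,2]<108)&(W[:,1]<-85)&(W[:,1]>-130)&(abs(W[:,0]-30)<45)];print("board top",len(b),b.min(0),b.max(0))
```

```text
a tcp [-56.5   49.68  36.47] F [ -6.64 -16.44   4.09] t 24.68
b (np.float64(-31.260398167681767), np.float64(-36.19782757450801)) tcp [-56.46  49.68  36.52] F [ -5.11 -17.29   2.86] t 25.73
comp 6.296129250369656
board top 65 [  -1.33353017 -115.05278262   97.15801137] [  60.41533678 -101.34354759  107.7412386 ]
```

View pics/s10.png

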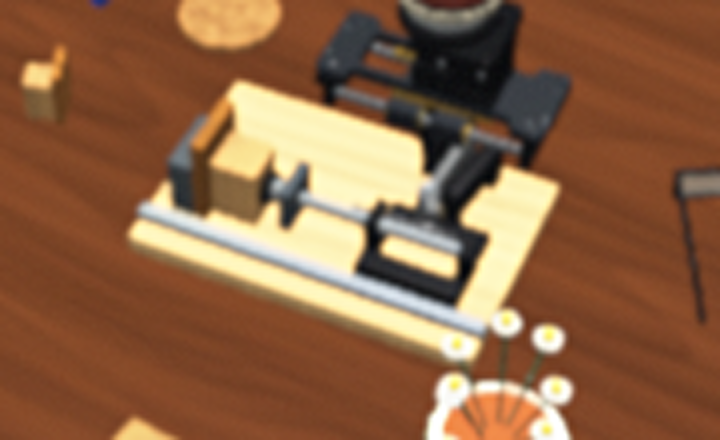

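The scene crop shows the bookend at (235,165) upright and flush with the fixed jaw, and the foot bearing on it at (272,185). The push is steady with about 6 mm of compression, so I'm handing in.

```bash
python3 -c "
from bench import *
hand_in()
print(get_time())"
```

```text
the job is handed in; nothing more can be done
the job is handed in; nothing more can be done
```

I stood the large oak bookend on the clamp's board, facing board towards the fixed jaw, and let go of it. I then pumped the trigger with the closed fingers: four squeezes with full let-backs and a fifth one in small steps. I handed in at about 26 s, still holding that last squeeze.

- **Bookend:** it is upright and square, centred within about 1 mm sideways. The facing board is at y ≈ -115 mm in the clamp's frame, flush with the fixed jaw.
- **Foot:** two camera measurements put it pushed in 5.9 and 6.3 mm, and the jaw did not move over a 1 s hold.
- **Trigger:** the push was steady at about 16–18 N. That is a little above the expected 15 N; the most likely cause is friction of the finger on the trigger. I relied on the camera measurement of the foot instead.

The hand-in gave no verdict.

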